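# Bin the used sharps through the half-open shutter

## Robot

A 6-joint arm with a two-finger parallel gripper is mounted at the origin on the work surface. World frame = base frame: x ahead of the robot, y to its left, z up, the work surface at z = 0. Lengths are in m, angles in rad, forces in N, time in s.
With the tool pointing down it reaches from about 0.35 to 0.95 m from the base axis. Payload 17.4 kg.
Tool frame: the origin (TCP) lies midway between the tips of the shut fingers; the grasp point (between the pads) lies 19 mm behind it; x points along the fingers, y is the direction in which the jaws open and shut, and the axes are right-handed (so a half turn about x gives the same grasp; the last joint's range is limited). The gripper opens to 93 mm and grips with 3 to 60 N. Pads are 15 mm wide; open, the fingers measure 128 mm over their backs; the gripper's body (75 mm by 188 mm) begins 65 mm behind the grasp point.
Start: joints at [-1.293, 0.116, 1.442, -0, 1.584, -0.038], TCP at [0.21, -0.642, 0.219] pointing down, gripper open.
Joint ranges: [-2.83, 2.83], [-0.83, 2.19], [0.07, 2.5], [-1.14, 4.28], [0.01, 3], [-2.97, 2.97]. Speed limits (rad/s): [1.89, 1.89, 2.22, 3.14, 3.14, 3.14].

## Interface

Orientations are given as a rotation vector (axis times angle).
In Python, from plant import goto, move_linear, move_joints, command_gripper, dwell, ik, observe, camera, camera_info, MotionError, close_job gives the robot as it stands. Calls block until the motion is done:
- goto(position, orientation): joint-space move of the TCP to a pose.
- move_linear(position, rot=None, v=0.15, f_stop=None): straight line of the TCP; rot=None keeps the orientation; v is the mean speed in m/s. With f_stop (N) it stops when the force on the tool has changed by that much, and returns True; else False.
- move_joints(angles): joint-space move.
- command_gripper(opening, effort=None): opening from 0.0 (shut) to 1.0 (fully open); effort is the grip in N (None keeps the last); returns when the fingers have stopped.
- dwell(seconds).
- ik(position, orientation): joint angles nearest the present ones, or None.
- observe(): the state.
- camera(name): name is "scene" or "top" or "wrist"; returns the picture (420x560x3 uint8, red, green, blue); there is no depth.
- camera_info(name): a dict with "fovy" (degrees; the focal length in pixels is half the picture's height over the tangent of half this angle, whatever the lens; pixels are square), "cx", "cy" (the principal point, pixels), "xyz" and "attitude" of the camera in the world. Camera axes: x right, y down, z forward; pixel columns grow to the right and rows downward; lengths in m; the calibration is good to about 2 mm. A picture is of the moment at which its call begins: read the wrist's pose just before it. camera_info takes no time and is no camera call; for the wrist camera it gives the pose at the moment of the call.
A pose or a line that the arm cannot do raises MotionError and nothing moves.
- close_job(): hands the job in, once; it reports no verdict.
The state is a dict: "t": time; "joint_pos": joint angles; "joint_velocities": joint speeds; "tau": joint torques, N m; "ee_pos": TCP position; "tcp_rot": TCP orientation; "contact_force": force on the tool from outside, world axes, zero at the start; "wrist_torque": the same for the moment, N m; "finger_gap": opening from 0.0 (shut) to 1.0 (fully open).
Only numpy, scipy, OpenCV 4.12 (cv2) and the standard library are available. Lean on these libraries where they do the work, as an engineer would, in place of code of your own. Each camera call takes 0.05 s, during which the arm holds its last target.

## Task

Clear the used sharps from the steel tray. Squeeze the thumb release on the yellow sharps bin, pull its stiff shutter open to the half-way notch and no farther, and let go so that it latches there; drop the used lancet (the one without a twist-off tab) and the glass vial in through the opening; then squeeze again, slide the shutter fully shut and leave it latched. The new lancet, with its tab still on, stays in the tray, and everything else stays where it is.

Things in the scene. Friction and masses are not known exactly. Their poses are not given: they have to be found in the camera images.
- sharps_bin: Yellow sharps bin fixed in a steel bench bracket, 224 (x) by 147 (y) mm, lid top 146 mm above the table; origin: centre of its underside; x runs from its front (nearer the robot) to its rear, z up; turned up to 20 deg. Drop opening in the lid: x 0 to 100, y -42 to 42 mm, into a hollow tub (inner floor 8 mm up). Rails along x at |y| = 48 to 60 mm, tops 158 mm above the table.
- shutter (a joint): Shutter travel, m: 0 shut (end stop), growing towards the bin's front (-x), 0.103 end stop. Cream plate on the lid, top 151 mm above the table. About 9 N of friction; moves only while the release is held in. Notches in the +y rail take the latch tooth: shut (0 to 0.002), half-way 0.055 (drops in and holds anywhere from 0.051 to 0.059), full 0.102.
- release (a joint): Thumb release travel, m: 0 out (latched), 0.006 fully pressed. Spring 3.5 N at 0, 7.7 N fully pressed; the shutter is freed from about 0.0045. Let go between notches it stays in at about 0.004, its tooth rubbing on the rail, and springs out when the shutter reaches a notch.
- grip (a point): Middle of the shutter's finger grip (moves with it), 184 mm above the table, bin x 20, y 0 when shut; axes as the bin's. Two upright halves pinched together along y: dark fixed fin, 34 mm long in x, outer face y -15; grey release pad, 30 mm long, outer face y +15, from 166 mm up. Tops at 200 mm. 30 mm across, 24 squeezed. Steel latch tongue from pad to +y rail, top 155 mm up.
- slot (a point): Centre of the gap left by the half-open shutter: bin x 75.5, y 0 mm, at the lid's top, 146 mm above the table; axes as the bin's. The gap is then 49 mm along the bin's x and 84 mm along its y, and the grip stands 110 mm in front of it (-x).
- tray: Stainless instrument tray, fixed, 298 (x) by 188 (y) mm, rim 22 mm high, floor 3 mm above the table; origin: centre of its underside; turned up to 12 deg. Two lancets and a vial start on its floor in a row along x, 85 mm apart, in any order.
- used_lancet: Used safety lancet: off-white plastic stick lying flat, 48 mm along x (grey trigger at -24, blunt nose at +24), 16 mm wide (y) and high, 12 g, within about 30 deg of the tray's x; origin: centre of its underside. It must be turned to lie along the bin's y to drop through the half-open gap.
- new_lancet: New lancet: the same body with the twist-off cap still on: a stem and a flat round tab 18 mm across beyond the nose, 74 mm long in all (x -24 to +50). Origin: centre of the body's underside. Stays in the tray.
- vial: Empty glass vial standing upright on the tray floor: 22 mm diameter up to 26 mm, neck 15 mm, aluminium cap 19 mm diameter, 42 mm high, about 14 g; origin: centre of its underside.
- pump_bottle: White pump bottle, loose, 58 by 42 by 181 mm, standing behind the middle of the work area; stays.
- loose_tube: Capped conical sample tube lying on the table between bin and tray, 115 mm long, 21 mm across its cap; origin at its middle on the table, x roughly along it; stays.
- test_cassette: White test cassette lying flat between bin and tray, 70 by 20 by 5 mm, loose; stays.

How it is judged:
By the outcome, as a careful person would: the job done as asked, in the order asked, and still so for the second after the job is handed in, with the robot touching nothing.
It also fails if it takes over 72 s, if anything falls off the work surface, if the arm or the gripper's body presses on something with over 40 N, if the wrist force passes 120 N, or if a joint passes its speed limit or range.

## Working session

There is one attempt and no reset: what is moved stays moved. The work goes in short steps, each a Python script; the robot and the scene stay as the last script left them, time stands still between calls to the robot, and variables do not carry over. Pictures are saved under pics/ and viewed, and the job is handed in when it is done.

```bash
ls; mkdir -p pics; python3 - <<'E'
from plant import *
import cv2
for n in ("scene","top","wrist"):
    i=camera_info(n); print(n,i)
    im=camera(n); cv2.imwrite(f"pics/{n}0.png",im[:,:,::-1])
o=observe(); print(o)
E
```

```text
pics
scene {'fovy': 55.26149385822658, 'cx': 267.2259230378703, 'cy': 209.01231584295664, 'xyz': array([0.64336985, 0.53027577, 0.73485605]), 'attitude': array([-0.09900281, -2.93140226,  1.07739946])}
top {'fovy': 52.12541674534187, 'cx': 283.53401603224114, 'cy': 214.79177099409077, 'xyz': array([0.56720128, 0.01067892, 0.91080416]), 'attitude': array([-2.17130037,  2.23027314, -0.0591175 ])}
wrist {'fovy': 65.57148288887853, 'cx': 276.90821027288183, 'cy': 205.8883947039637, 'xyz': array([ 0.2816917 , -0.61810045,  0.38437051]), 'attitude': array([ 2.35295029, -1.70744672, -0.24024332])}
{'t': 0.15, 'joint_pos': array([-1.29282723e+00,  1.16356794e-01,  1.44210534e+00,  4.53723275e-05,
        1.58401920e+00, -3.77907891e-02]), 'joint_velocities': array([ 0.0009071 , -0.00084784, -0.00038814,  0.00087359,  0.00086055,
        0.00179297]), 'tau': array([ 6.64855070e-04, -7.21760201e+01, -6.22953129e+01,  7.80602312e-02,
        2.24599888e-02, -7.84023086e-05]), 'ee_pos': array([ 0.20958005, -0.64147027,  0.21809161]), 'tcp_rot': array([ 2.05124309,  0.32750074, -2.05137067]), 'contact_force': array([-0.02711441,  0.33328162, -0.33147562]), 'wrist_torque': array([-0.05436233, -0.05977416, -0.03066916]), 'finger_gap': 0.9988282893013365}
```

View pics/top0.png

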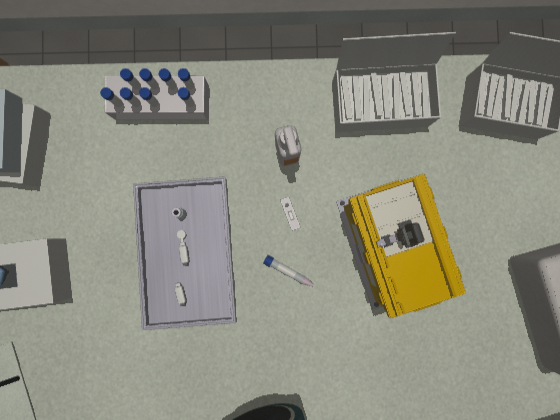

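View pics/scene0.png

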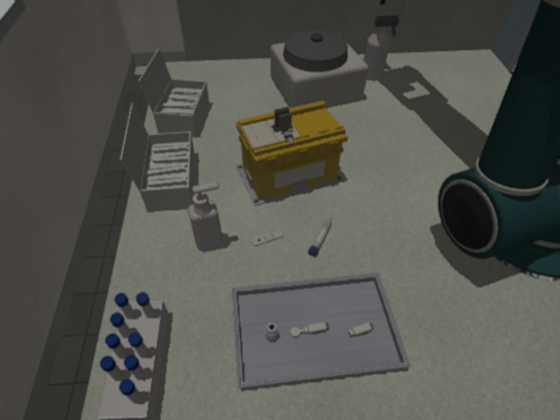

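The top view shows the tray at left: vial (178,213), new lancet with tab (184,250), used lancet (180,294). The bin is at right, with its shutter shut and the grip around (405,235). Next I'll zoom in for the measurements.

```bash
cat > h.py <<'E'
from plant import *
import numpy as np, cv2
from scipy.spatial.transform import Rotation as R
def ray(info,u,v,shape=(420,560)):
    f=shape[0]/2/np.tan(np.radians(info['fovy'])/2)
    d=np.array([(u-info['cx'])/f,(v-info['cy'])/f,1.0])
    return np.array(info['xyz']), R.from_rotvec(info['attitude']).apply(d)
def onplane(info,u,v,z):
    p,d=ray(info,u,v); return p+d*(z-p[2])/d[2]
def proj(info,P):
    f=210/np.tan(np.radians(info['fovy'])/2)
    q=R.from_rotvec(info['attitude']).inv().apply(np.array(P)-info['xyz'])
    return np.array([f*q[0]/q[2]+info['cx'],f*q[1]/q[2]+info['cy']])
def down(yaw):
    # tool x down; tool y (jaw) at angle yaw in world xy
    x=np.array([0,0,-1.]); y=np.array([np.cos(yaw),np.sin(yaw),0]); z=np.cross(x,y)
    return R.from_matrix(np.array([x,y,z]).T).as_rotvec()
E
python3 - <<'E'
from h import *
im=cv2.imread('pics/top0.png')
a=cv2.resize(im[165:325,335:475],None,fx=5,fy=5,interpolation=cv2.INTER_CUBIC)[:, :]
cv2.imwrite('pics/binz.png',cv2.resize(a,(525,600)))
a=cv2.resize(im[170:335,125:245],None,fx=3.6,fy=3.6,interpolation=cv2.INTER_CUBIC)
cv2.imwrite('pics/trayz.png',a)
E
```

```text
(no output)
```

View pics/binz.png

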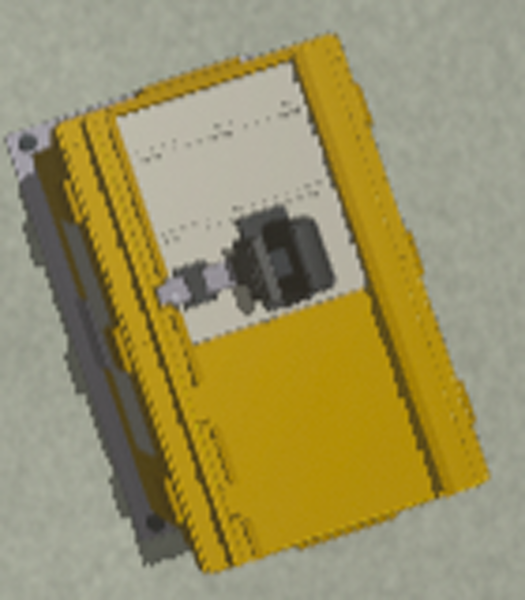

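View pics/trayz.png

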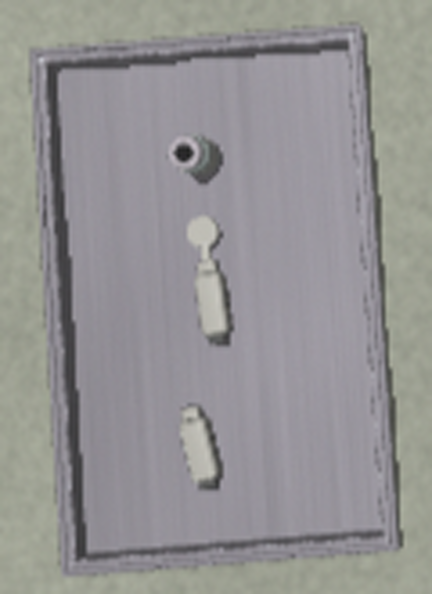

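```bash
python3 - <<'E'
from h import *
i=camera_info('top')
b=lambda u,v:(335+u/3.75,165+v/3.75)
t=lambda u,v:(125+u/3.6,170+v/3.6)
for n,c,z in [('lid',[(335,35),(487,480),(207,570),(60,125)],.146),('plate',[(297,62),(363,292),(195,345),(118,118)],.151)]:
    P=np.array([onplane(i,*b(*q),z)[:2] for q in c]); print(n,P.round(4),'mean',P.mean(0))
    print([np.linalg.norm(P[k]-P[(k+1)%4]).round(4) for k in range(4)],'yaw',[np.degrees(np.arctan2(*(P[a]-P[c])[::-1])).round(2) for a,c in ((0,1),(3,2),(3,0),(2,1))])
P=np.array([onplane(i,*t(*q),.022)[:2] for q in [(362,25),(399,548),(66,574),(32,50)]]); print(P.round(4),P.mean(0))
print([np.linalg.norm(P[k]-P[(k+1)%4]).round(4) for k in range(4)],'yaw',[np.degrees(np.arctan2(*(P[a]-P[c])[::-1])).round(2) for a,c in ((0,1),(3,2),(3,0),(2,1))])
for n,q,z in [('vialcap',(183,153),.045),('newtab',(203,232),.011),('newnose',(205,262),.019),('newtail',(217,338),.019),('usednose',(190,408),.019),('usedtail',(208,484),.019),('griptop',(285,260),.2)]:
    print(n,onplane(i,*(b if n=='griptop' else t)(*q),z).round(4))
for n in('tcp_rot','ee_pos'): print(observe()[n])
m=R.from_rotvec(observe()['tcp_rot']).as_matrix(); print(m.round(3))
ci=camera_info('wrist'); print((m.T@(ci['xyz']-observe()['ee_pos'])).round(4), (m.T@R.from_rotvec(ci['attitude']).as_matrix()).round(3))
E
```

```text
lid [[ 0.669  -0.2496]
 [ 0.4557 -0.3126]
 [ 0.4174 -0.1785]
 [ 0.6293 -0.1164]] mean [ 0.54283655 -0.21425783]
[np.float64(0.2224), np.float64(0.1395), np.float64(0.2208), np.float64(0.139)] yaw [np.float64(16.46), np.float64(16.32), np.float64(106.6), np.float64(105.96)]
plate [[ 0.6559 -0.2293]
 [ 0.5461 -0.256 ]
 [ 0.5233 -0.1756]
 [ 0.6315 -0.1432]] mean [ 0.58919477 -0.20100085]
[np.float64(0.113), np.float64(0.0835), np.float64(0.1129), np.float64(0.0895)] yaw [np.float64(13.67), np.float64(16.7), np.float64(105.84), np.float64(105.81)]
[[0.6908 0.1225]
 [0.3914 0.1076]
 [0.3821 0.2967]
 [0.6813 0.3127]] [0.53640219 0.20987248]
[np.float64(0.2998), np.float64(0.1893), np.float64(0.2996), np.float64(0.1905)] yaw [np.float64(2.84), np.float64(3.08), np.float64(92.86), np.float64(92.81)]
vialcap [0.6182 0.2212 0.045 ]
newtab [0.5739 0.2186 0.011 ]
newnose [0.5566 0.2158 0.019 ]
newtail [0.5129 0.2097 0.019 ]
usednose [0.4734 0.2257 0.019 ]
usedtail [0.43   0.2161 0.019 ]
griptop [ 0.5625 -0.2048  0.2   ]
[ 2.05124309  0.32750074 -2.05137067]
[ 0.20958005 -0.64147027  0.21809161]
[[-0.     0.311 -0.951]
 [ 0.001 -0.951 -0.311]
 [-1.    -0.001 -0.   ]]
[-0.1664  0.     -0.0758] [[-0.    -0.275  0.961]
 [ 1.    -0.001 -0.   ]
 [ 0.001  0.961  0.275]]
```

```bash
python3 - <<'E'
from h import *
q0=observe()['joint_pos']; print(q0)
for yaw in (-73.7,106.3):
    print(yaw,ik([.562,-.208,.30],down(np.radians(yaw))), ik([.45,.22,.1],down(np.radians(yaw-16))))
command_gripper(0.6,25)
goto([.55,-.208,.30],down(np.radians(-73.7)))
dwell(.2)
ci=camera_info('wrist'); im=camera('wrist'); np.save('pics/w1.npy',ci,allow_pickle=True)
cv2.imwrite('pics/w1.png',im[:,:,::-1]); print(observe()['t'],observe()['ee_pos'],observe()['finger_gap'],observe()['joint_pos'])
E
```

```text
[-1.29282723e+00  1.16356794e-01  1.44210534e+00  4.53723275e-05
  1.58401920e+00 -3.77907891e-02]
-73.7 [-0.39703942 -0.05850069  1.48947543  0.          1.71061791  0.88926823] [ 0.40378881 -0.21383555  1.95346495  0.          1.40196325  1.96934915]
106.3 [-0.39703942 -0.05850069  1.48947543  0.          1.71061791 -2.25232442] [ 0.40378881 -0.21383555  1.95346495  0.          1.40196325 -1.1722435 ]
3.1917 [ 0.54988176 -0.208434    0.2998928 ] 0.5962754736982215 [-4.05680703e-01 -8.28056914e-02  1.51269101e+00 -2.85065868e-05
  1.71188753e+00  8.81323194e-01]
```

View pics/w1.png

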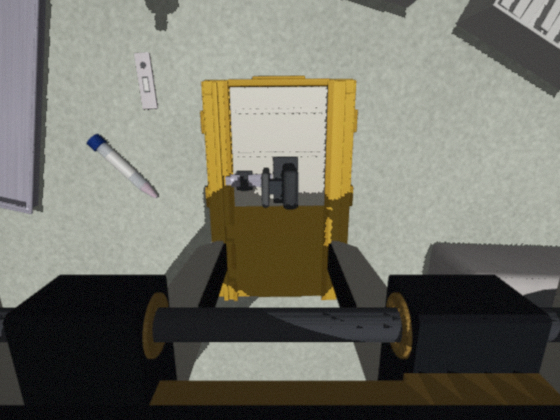

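The wrist view shows the bin almost square to the image. The fin is at about (290,185), the pad at (266,187), and the cream plate spans u 230–325, v 88–193. I'll enlarge it.

```bash
python3 - <<'E'
from h import *
im=cv2.imread('pics/w1.png')
cv2.imwrite('pics/w1z.png',cv2.resize(im[70:215,190:370],None,fx=4,fy=4,interpolation=cv2.INTER_CUBIC))
E
```

```text
(no output)
```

View pics/w1z.png

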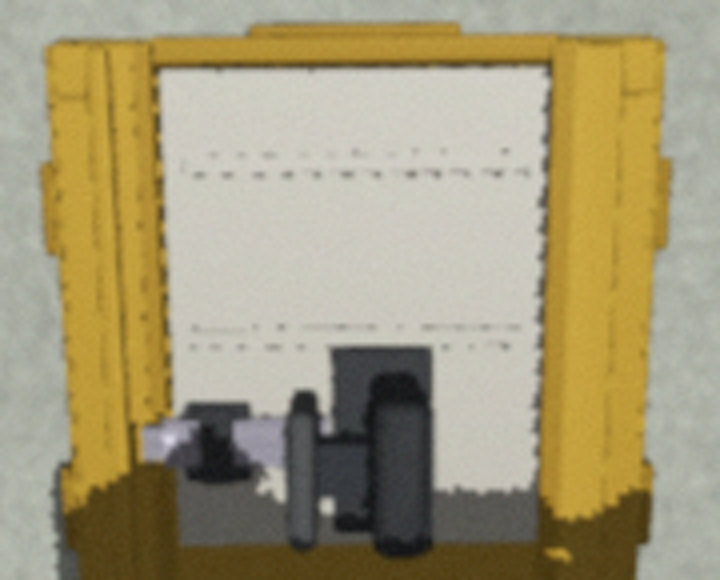

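```bash
cat > w.py <<'E'
from h import *
ci=np.load('pics/w1.npy',allow_pickle=True).item()
z=lambda u,v:(190+u/4,70+v/4)
th=np.radians(16.3)
for name,u,v,h in [('lidrearL',47,42,.146),('lidrearR',663,40,.146),('plateRL',160,70,.151),('plateRR',550,68,.151),('plate front L',178,546,.151),('plate frontR',538,542,.151),('gripfinfront',403,550,.2),('finrear',403,405,.2),('finR',432,470,.2),('padL',288,470,.2),('padfront',300,545,.2),('padrear',303,410,.2),('railLouter rear',108,45,.158),('railLinner rear',152,45,.158),('railLinner',172,430,.158),('railRin rear',552,45,.158),('RailRin 500',540,500,.158)]:
    p=onplane(ci,*z(u,v),h)[:2]
    d=p-np.array([.543,-.214]); b=R.from_euler('z',-th).apply([*d,0])[:2]
    print(name,p.round(4),'bin',(b*1000).round(1))
E
python3 w.py
```

```text
lidrearL [ 0.6307 -0.113 ] bin [112.5  72.3]
lidrearR [ 0.6707 -0.249 ] bin [112.7 -69.4]
plateRL [ 0.6319 -0.1402] bin [106.   45.9]
plateRR [ 0.6571 -0.2253] bin [106.3 -42.9]
plate front L [ 0.5236 -0.1718] bin [-6.8 46. ]
plate frontR [ 0.5499 -0.2584] bin [ -5.9 -44.5]
gripfinfront [ 0.5515 -0.2204] bin [ 6.4 -8.5]
finrear [ 0.5813 -0.2113] bin [37.5 -8.2]
finR [ 0.5698 -0.2211] bin [ 23.8 -14.4]
padL [ 0.5614 -0.1922] bin [23.8 15.7]
padfront [ 0.5464 -0.199 ] bin [ 7.5 13.4]
padrear [ 0.5745 -0.1918] bin [36.5 12.5]
railLouter rear [ 0.6335 -0.1289] bin [110.8  56.2]
railLinner rear [ 0.6363 -0.1383] bin [110.8  46.5]
railLinner [ 0.5535 -0.1636] bin [24.2 45.4]
railRin rear [ 0.661  -0.2234] bin [110.6 -42.1]
RailRin 500 [ 0.5617 -0.2539] bin [  6.8 -43.5]
```

```bash
cat >> h.py <<'E'
TH=np.radians(16.6); G=np.array([.5638,-.2072]); RB=np.array([[np.cos(TH),-np.sin(TH)],[np.sin(TH),np.cos(TH)]])
O=G-RB@[.020,0]
def bw(x,y,z): return [*(O+RB@[x,y]),z]
YG=TH-np.pi/2
def st(*k):
    o=observe(); print('t%.2f'%o['t'],'ee',o['ee_pos'].round(4),'bin',((RB.T@(o['ee_pos'][:2]-O))*1000).round(1),'F',o['contact_force'].round(1),'gap %.1fmm'%(o['finger_gap']*93),*k)
E
python3 - <<'E'
from h import *
goto(bw(.020,-.003,.23),down(YG)); st()
print(move_linear(bw(.020,-.003,.167),v=.1,f_stop=8)); st()
command_gripper(0.1,30); st()
E
```

```text
t3.58 ee [ 0.5643 -0.21    0.2301] bin [19.7 -2.9] F [-0.9 -0.1  1.3] gap 55.8mm
False
t4.37 ee [ 0.5649 -0.2102  0.1676] bin [20.2 -3.1] F [-0.6 -0.2 -0.3] gap 55.6mm
t5.03 ee [ 0.5649 -0.2102  0.1674] bin [20.2 -3.2] F [ 1.5 -1.   4.4] gap 22.1mm
```

```bash
python3 - <<'E'
from h import *
im=camera('wrist'); cv2.imwrite('pics/w2.png',cv2.resize(im[150:420,130:430,::-1],None,fx=2.2,fy=2.2,interpolation=cv2.INTER_CUBIC)); st()
E
```

```text
t5.08 ee [ 0.5649 -0.2102  0.1674] bin [20.2 -3.2] F [ 2.6 -1.2  5.2] gap 22.1mm
```

View pics/w2.png

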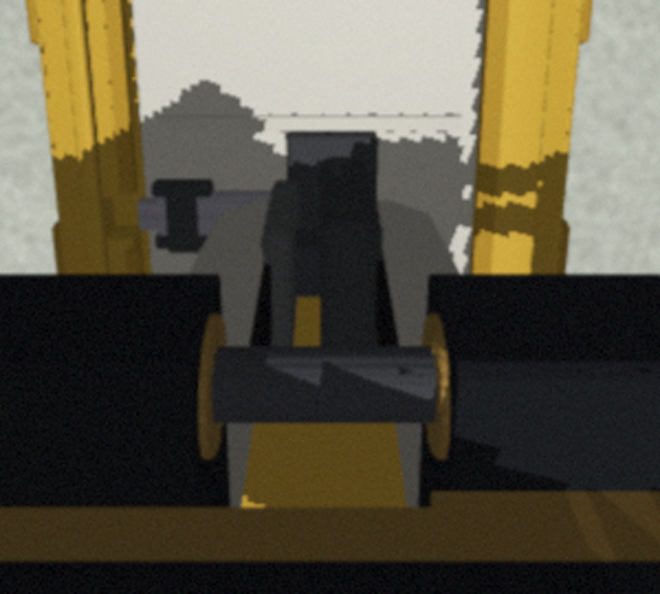

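The grip is pinched and the tongue at (150,213) has retracted from the left rail. I'll pull now.

```bash
python3 - <<'E'
from h import *
print(move_linear(bw(-.0345,-.0032,.1674),v=.05,f_stop=45)); st()
dwell(.1); st()
im=camera('wrist'); cv2.imwrite('pics/w3.png',cv2.resize(im[100:420,130:430,::-1],None,fx=1.8,fy=1.8,interpolation=cv2.INTER_CUBIC))
E
```

```text
False
t6.33 ee [ 0.5129 -0.2258  0.1674] bin [-34.1  -3.3] F [ 7.8 -0.1  3.1] gap 21.8mm
t6.42 ee [ 0.5129 -0.2258  0.1674] bin [-34.1  -3.3] F [ 6.2 -1.1  1.9] gap 22.2mm
```

View pics/w3.png

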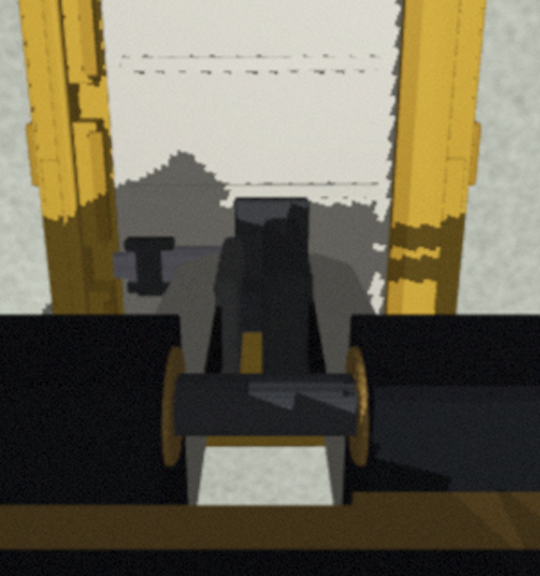

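The shutter moved with the fingers, about 54 mm. I'll release, lift and verify.

```bash
python3 - <<'E'
from h import *
command_gripper(0.6,30); dwell(.2); st()
move_linear(bw(-.0345,-.0032,.30),v=.2); dwell(.15)
ci=camera_info('wrist'); im=camera('wrist'); np.save('pics/w4.npy',ci,allow_pickle=True); st()
cv2.imwrite('pics/w4.png',im[:,:,::-1])
cv2.imwrite('pics/w4z.png',cv2.resize(im[0:215,180:380,::-1],None,fx=2.7,fy=2.7,interpolation=cv2.INTER_CUBIC))
E
```

```text
t7.42 ee [ 0.5125 -0.2259  0.1674] bin [-34.5  -3.2] F [ 0.2  0.  -0.1] gap 56.0mm
t8.43 ee [ 0.5123 -0.2258  0.2987] bin [-34.7  -3.1] F [ 0.9 -0.3  0.2] gap 55.5mm
```

View pics/w4z.png

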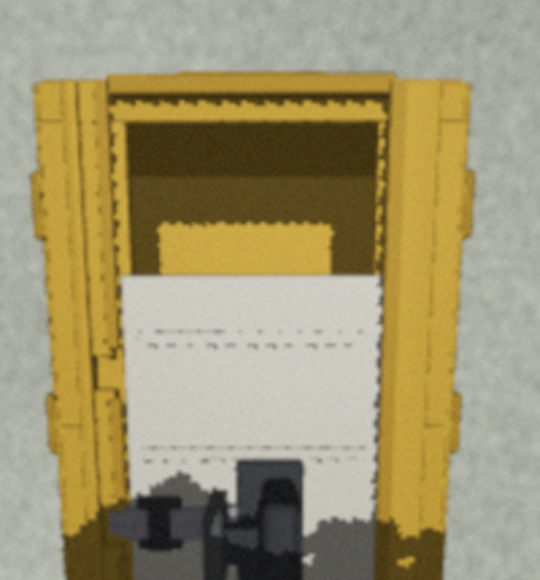

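```bash
python3 - <<'E'
from h import *
ci=np.load('pics/w4.npy',allow_pickle=True).item()
for n,u,v,h in [('plate rear',250,276,.151),('open rear L',128,122,.146),('open rear R',380,122,.146),('open L',130,270,.146),('openR',378,270,.146),('tongueL',108,522,.155),('padL',203,540,.2),('finR',302,540,.2)]:
    p=onplane(ci,180+u/2.7,v/2.7,h); print(n,((RB.T@(p[:2]-O))*1000).round(1))
ci=np.load('pics/w1.npy',allow_pickle=True).item()
for n,u,v,h in [('tongueL',142,445,.155),('plate rear',350,69,.151)]:
    p=onplane(ci,190+u/4,70+v/4,h); print('before',n,((RB.T@(p[:2]-O))*1000).round(1))
E
```

```text
plate rear [50.1  1.1]
open rear L [98.7 41.2]
open rear R [ 98.7 -41.9]
open L [52.2 42.5]
openR [ 52.2 -43. ]
tongueL [-34.9  52.8]
padL [-29.6  15.4]
finR [-29.6 -15.5]
before tongueL [18.3 52.6]
before plate rear [104.3   1.5]
```

Measured travel is 54.2 mm, and the tongue tip is back at y 52.7, the same as when it was latched shut. So the shutter is latched half-way. Now the used lancet.

```bash
python3 - <<'E'
from h import *
command_gripper(0.6,15)
goto([.4517,.2209,.20],down(np.radians(102.5))); dwell(.2)
ci=camera_info('wrist'); im=camera('wrist'); np.save('pics/w5.npy',ci,allow_pickle=True); st()
cv2.imwrite('pics/w5.png',im[:,:,::-1])
for p in [(.4734,.2257,.019),(.43,.2161,.019),(.6182,.2212,.045)]: print(proj(ci,p))
E
```

```text
t10.81 ee [0.4519 0.2206 0.2   ] bin [ 35. 442.] F [-0.  -0.8  0.5] gap 55.9mm
[277.43789255 205.78258233]
[277.40521373 165.8293057 ]
[246.50743082 329.61732944]
```

View pics/w5.png

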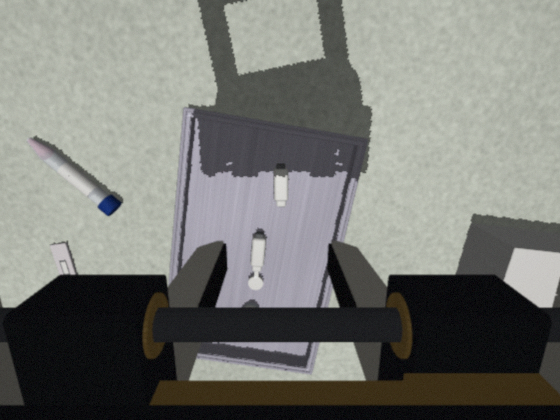

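The used lancet is at (280,185), trigger end up at v≈164 and no tab. The tabbed one is at (257,262), with its tab at (256,282).

```bash
python3 - <<'E'
from h import *
im=cv2.imread('pics/w5.png')
cv2.imwrite('pics/w5z.png',cv2.resize(im[150:220,245:315],None,fx=8,fy=8,interpolation=cv2.INTER_CUBIC))
c=im[150:220,245:315].astype(int); m=((c[:,:,2]-c[:,:,0])>-6)&(c[:,:,2]>130)
ys,xs=np.nonzero(m); print(len(xs))
n,l,s,ce=cv2.connectedComponentsWithStats(m.astype(np.uint8)); print(s,ce)
k=1+np.argmax(s[1:,4]); cn,_=cv2.findContours((l==k).astype(np.uint8),0,2); r=cv2.minAreaRect(cn[0]); print(r)
E
```

```text
459
[[   0    0   70   70 4441]
 [  62   22    1    1    1]
 [  28   24   16   33  451]
 [   0   26    1    1    1]
 [   4   28    1    1    1]
 [  43   53    1    1    1]
 [   9   54    1    1    1]
 [  12   55    1    1    1]
 [  26   54    1    1    1]
 [  54   60    1    1    1]] [[34.39585679 33.94843504]
 [62.         22.        ]
 [35.67184035 39.76274945]
 [ 0.         26.        ]
 [ 4.         28.        ]
 [43.         53.        ]
 [ 9.         54.        ]
 [12.         55.        ]
 [26.         54.        ]
 [54.         60.        ]]
((35.5, 40.0), (32.0, 15.0), 90.0)
```

View pics/w5z.png

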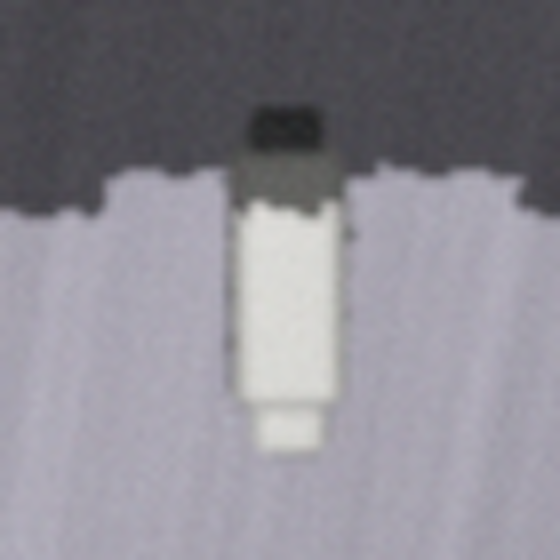

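```bash
python3 - <<'E'
from h import *
ci=np.load('pics/w5.npy',allow_pickle=True).item()
for n,u,v,z in [('tail',245+285/8,163,.011),('nose',245+290/8,206.9,.012),('nose',245+290/8,206.9,.019),('bodyrear',281,168.8,.019),('bodyfront',281,200,.019),('L',274.75,185,.019),('R',287.25,185,.019)]:
    print(n,onplane(ci,u,v,z).round(4))
E
```

```text
tail [0.4274 0.2191 0.011 ]
nose [0.4757 0.2306 0.012 ]
nose [0.4737 0.2301 0.019 ]
bodyrear [0.4323 0.2206 0.019 ]
bodyfront [0.4661 0.2281 0.019 ]
L [0.4511 0.2178 0.019 ]
R [0.4482 0.2311 0.019 ]
```

```bash
python3 - <<'E'
from h import *
rt=down(np.radians(103))
move_linear([.4508,.2245,.10],rot=rt,v=.2)
print(move_linear([.4508,.2245,.007],v=.12,f_stop=8)); st()
command_gripper(0.0,12); st()
move_linear([.4508,.2245,.12],v=.15); st()
im=camera('wrist'); cv2.imwrite('pics/w6.png',im[:,:,::-1]); im=camera('scene'); cv2.imwrite('pics/s6.png',cv2.resize(im[180:400,200:450,::-1],None,fx=2.5,fy=2.5))
E
```

```text
False
t12.38 ee [0.4512 0.2247 0.0078] bin [ 35.5 446. ] F [-0.3  0.2 -0.3] gap 55.9mm
t13.09 ee [0.4508 0.2245 0.007 ] bin [ 35.1 446. ] F [-0.4 -0.4  0.6] gap 15.8mm
t13.99 ee [0.4504 0.2243 0.1189] bin [ 34.6 445.9] F [-0.2 -0.2  0.7] gap 15.7mm
```

View pics/w6.png

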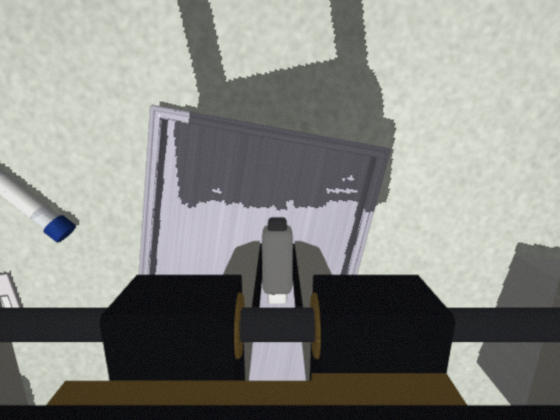

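View pics/s6.png

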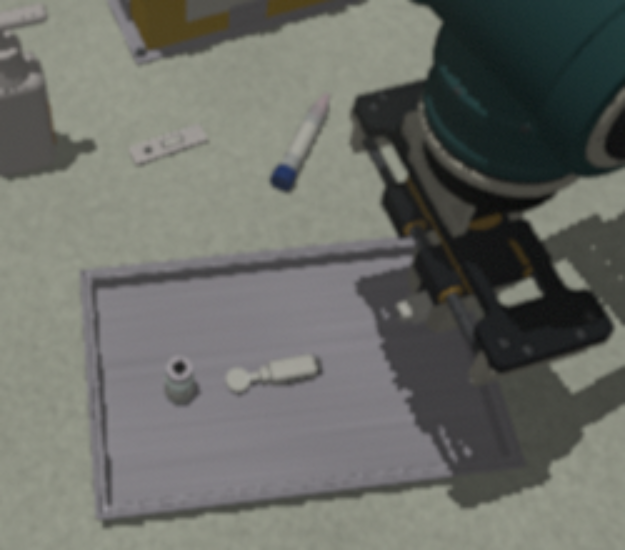

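The lancet is held level (15.8 mm gap). Next it goes to the slot, turned to lie along the bin's y.

```bash
python3 - <<'E'
from h import *
move_linear([.4504,.2243,.24],v=.3)
rt=down(TH)
print(ik(bw(.0748,0,.26),rt))
goto(bw(.0748,0,.26),rt); st()
print(move_linear(bw(.0748,0,.163),v=.12,f_stop=8)); dwell(.2); st()
im=camera('wrist'); cv2.imwrite('pics/w7.png',im[:,:,::-1])
E
```

```text
[-3.40846338e-01  4.40098175e-02  1.45147532e+00 -4.44089210e-16
  1.64610752e+00 -6.30570994e-01]
t16.28 ee [ 0.6164 -0.1905  0.26  ] bin [75.2  1. ] F [-0.4  0.5 -0.4] gap 16.0mm
False
t17.44 ee [ 0.6166 -0.1916  0.1638] bin [75.  -0.1] F [-1.4 -0.3  0.1] gap 15.7mm
```

View pics/w7.png

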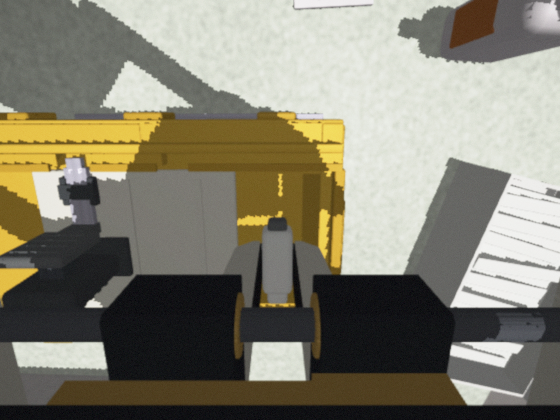

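The lancet is centred over the gap (plate edge u≈237, rear edge u≈305) and aligned with the bin's y. Release.

```bash
python3 - <<'E'
from h import *
command_gripper(0.36,12); dwell(.3); st()
move_linear(bw(.0748,0,.27),v=.25)
im=camera('wrist'); cv2.imwrite('pics/w8.png',im[:,:,::-1])
command_gripper(0.6,12)
goto([.6182,.2212,.24],down(np.radians(100))); dwell(.2)
ci=camera_info('wrist'); im=camera('wrist'); np.save('pics/w9.npy',ci,allow_pickle=True); st()
cv2.imwrite('pics/w9.png',im[:,:,::-1])
im=camera('top'); cv2.imwrite('pics/t9.png',im[:,:,::-1])
E
```

```text
t18.32 ee [ 0.6163 -0.1915  0.163 ] bin [74.8 -0. ] F [-0.1  1.   1. ] gap 33.5mm
t21.33 ee [0.6185 0.2205 0.2401] bin [194.6 394.3] F [0.8 0.3 0.2] gap 55.7mm
```

View pics/w8.png

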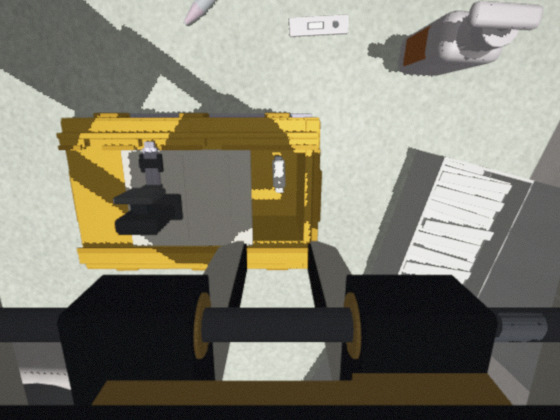

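View pics/w9.png

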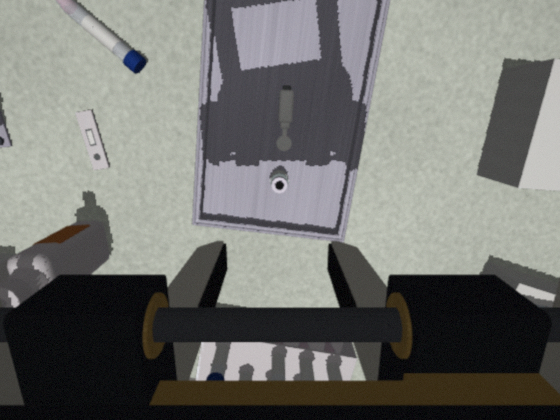

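View pics/t9.png

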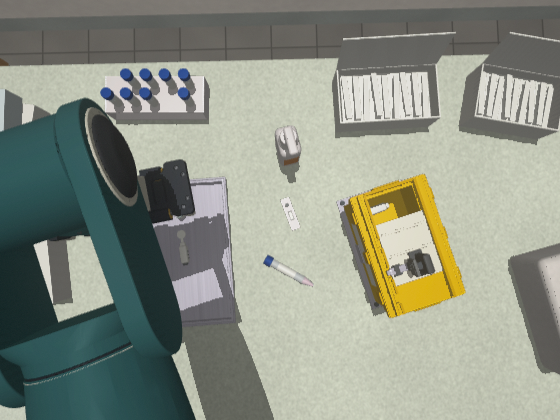

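The lancet is in the tub, seen at (279,172) in w8. The vial cap is at (279,185) in w9, so I'll locate it from there.

```bash
python3 - <<'E'
from h import *
ci=np.load('pics/w9.npy',allow_pickle=True).item()
im=cv2.imread('pics/w9.png')
cv2.imwrite('pics/w9z.png',cv2.resize(im[160:205,255:305],None,fx=10,fy=10,interpolation=cv2.INTER_CUBIC))
for u,v in [(279.5,185)]:
    print(onplane(ci,u,v,.045))
E
```

```text
[0.61960349 0.22333904 0.045     ]
```

View pics/w9z.png

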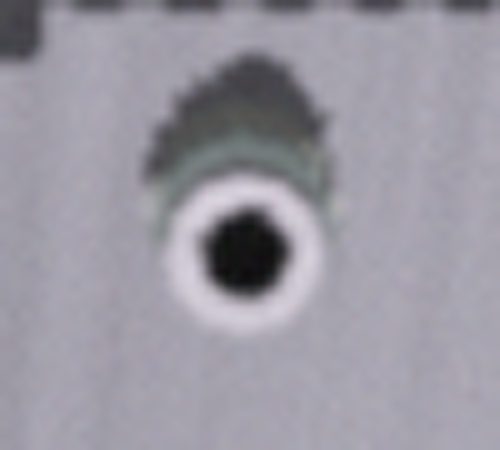

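```bash
python3 - <<'E'
from h import *
p=[.6195,.2233]
move_linear([*p,.10],v=.2)
print(move_linear([*p,.007],v=.1,f_stop=6)); st()
command_gripper(0.0,12); st()
move_linear([*p,.12],v=.15); st()
im=camera('wrist'); cv2.imwrite('pics/w10.png',im[:,:,::-1]); im=camera('scene'); cv2.imwrite('pics/s10.png',cv2.resize(im[180:400,200:450,::-1],None,fx=2.5,fy=2.5))
E
```

```text
False
t23.32 ee [0.6199 0.2234 0.0078] bin [196.8 396.7] F [-0.1  0.4  0.1] gap 55.7mm
t23.96 ee [0.6195 0.2233 0.0071] bin [196.4 396.6] F [-0.7  0.1  0.5] gap 21.6mm
t24.86 ee [0.6191 0.2232 0.1188] bin [195.9 396.6] F [-0.1 -0.  -1.3] gap 21.9mm
```

View pics/w10.png

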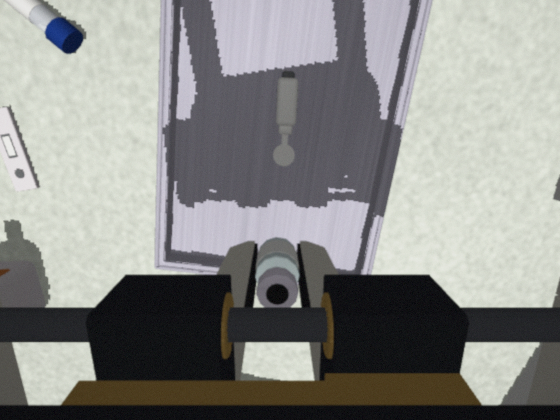

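View pics/s10.png

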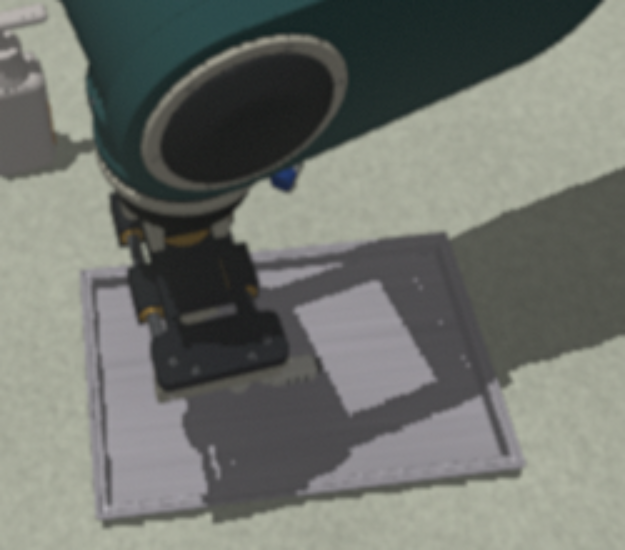

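The vial is held upright (21.9 mm). Taking it to the slot.

```bash
python3 - <<'E'
from h import *
move_linear([.6191,.2232,.28],v=.3)
rt=down(TH+np.pi/2)
goto(bw(.0748,0,.28),rt); st()
print(move_linear(bw(.0748,0,.155),v=.15,f_stop=8)); dwell(.2); st()
im=camera('wrist'); cv2.imwrite('pics/w11.png',im[:,:,::-1])
E
```

```text
t27.18 ee [ 0.6166 -0.1907  0.2798] bin [75.3  0.8] F [ 1.1 -0.1 -0.4] gap 21.4mm
False
t28.36 ee [ 0.6166 -0.1917  0.1559] bin [75.  -0.2] F [0.9 0.4 0.7] gap 21.3mm
```

View pics/w11.png

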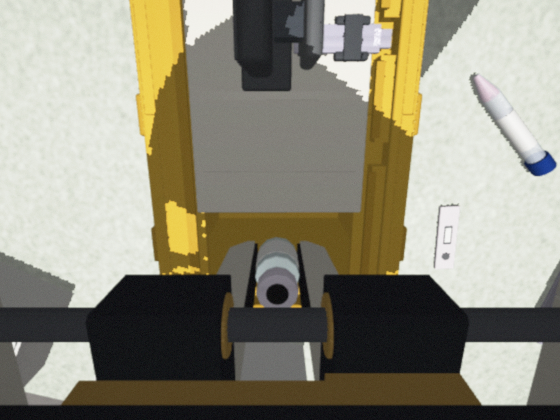

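The vial is over the gap, with its base behind the plate edge (v≈212). Releasing.

```bash
python3 - <<'E'
from h import *
command_gripper(0.48,12); dwell(.3); st()
move_linear(bw(.0748,0,.29),v=.25)
command_gripper(0.6,30)
goto(bw(-.0348,-.0032,.29),down(YG)); dwell(.2)
ci=camera_info('wrist'); im=camera('wrist'); np.save('pics/w12.npy',ci,allow_pickle=True); st()
cv2.imwrite('pics/w12.png',im[:,:,::-1])
cv2.imwrite('pics/w12z.png',cv2.resize(im[0:215,180:380,::-1],None,fx=2.7,fy=2.7,interpolation=cv2.INTER_CUBIC))
E
```

```text
t29.32 ee [ 0.6163 -0.1916  0.155 ] bin [74.8 -0. ] F [-0.2  0.2 -1.1] gap 44.6mm
t33.27 ee [ 0.5122 -0.2259  0.29  ] bin [-34.8  -3.2] F [-0.2 -0.2  0.1] gap 55.7mm
```

View pics/w12z.png

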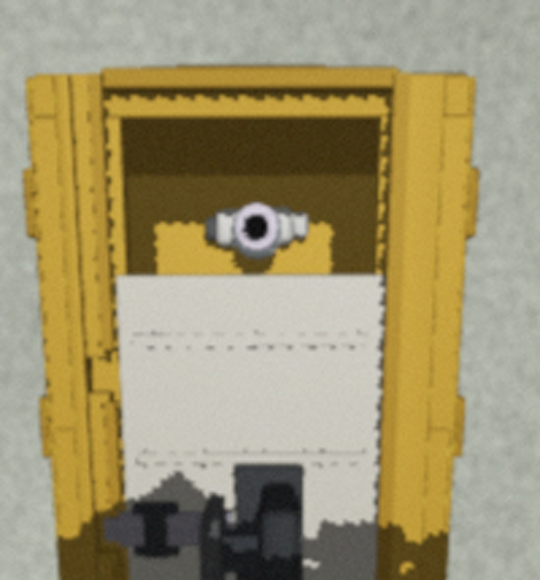

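Both items are inside the tub, the vial at (256,228) sitting over the lancet, well below the lid. Now squeeze and shut.

```bash
python3 - <<'E'
from h import *
print(move_linear(bw(-.0345,-.0032,.1674),v=.12,f_stop=8)); st()
command_gripper(0.1,30); st()
print(move_linear(bw(.0215,-.0032,.1674),v=.045,f_stop=28)); st()
dwell(.2); st()
im=camera('wrist'); cv2.imwrite('pics/w13.png',cv2.resize(im[100:420,130:430,::-1],None,fx=1.8,fy=1.8,interpolation=cv2.INTER_CUBIC))
E
```

```text
False
t34.44 ee [ 0.5128 -0.226   0.1683] bin [-34.2  -3.4] F [0.4 0.  0.2] gap 56.0mm
t35.11 ee [ 0.5127 -0.2259  0.1677] bin [-34.4  -3.3] F [ 0.3 -1.2  4.3] gap 21.9mm
False
t36.50 ee [ 0.565  -0.2103  0.1677] bin [20.3 -3.3] F [-13.1  -1.9   9. ] gap 22.0mm
t36.70 ee [ 0.565  -0.2103  0.1677] bin [20.3 -3.3] F [-12.4  -2.    9. ] gap 21.7mm
```

View pics/w13.png

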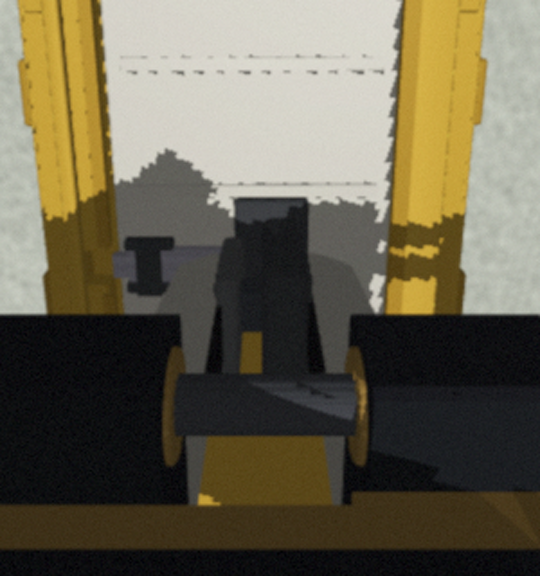

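It's at the original position (20.3 against 20.2 mm). I'll push a little further to make sure it's on the stop, then release and check.

```bash
python3 - <<'E'
from h import *
print(move_linear(bw(.0235,-.0032,.1677),v=.02,f_stop=20)); st()
dwell(.1); st()
command_gripper(0.6,30); dwell(.2); st()
move_linear(bw(.0205,-.0032,.30),v=.2); dwell(.15)
ci=camera_info('wrist'); im=camera('wrist'); np.save('pics/w14.npy',ci,allow_pickle=True); st()
cv2.imwrite('pics/w14z.png',cv2.resize(im[40:215,180:380,::-1],None,fx=3.4,fy=3.4,interpolation=cv2.INTER_CUBIC))
im=camera('top'); cv2.imwrite('pics/t14.png',im[:,:,::-1])
E
```

```text
False
t37.00 ee [ 0.5659 -0.21    0.1676] bin [21.2 -3.3] F [-22.2  -2.6   9.8] gap 22.2mm
t37.10 ee [ 0.5659 -0.21    0.1677] bin [21.2 -3.3] F [-20.9  -4.    9.3] gap 21.7mm
t38.04 ee [ 0.5681 -0.2093  0.1677] bin [23.5 -3.2] F [-0.1  0.5 -0.4] gap 55.7mm
t39.05 ee [ 0.565  -0.21    0.2986] bin [20.3 -3. ] F [-0.4  0.4 -0.4] gap 56.2mm
```

View pics/w14z.png

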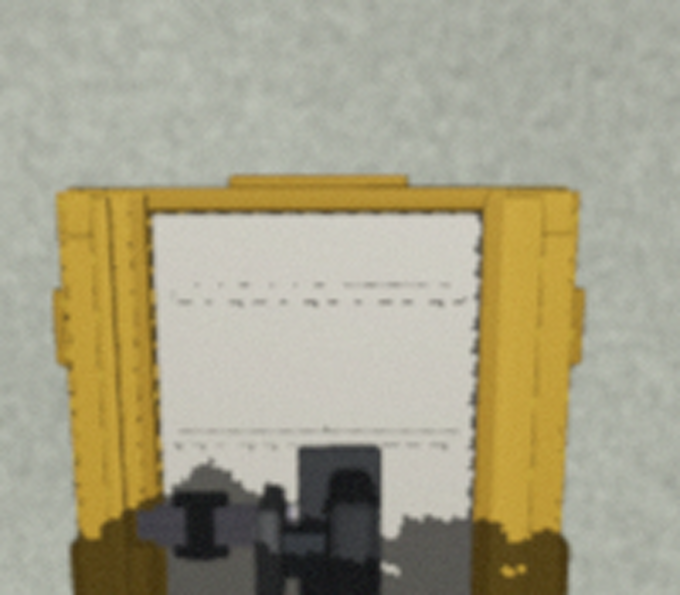

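View pics/t14.png

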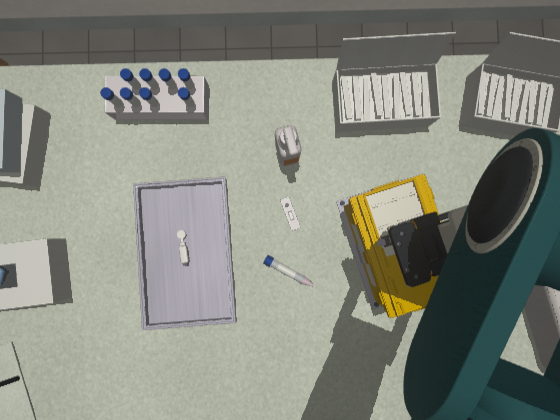

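```bash
python3 - <<'E'
from h import *
ci=np.load('pics/w14.npy',allow_pickle=True).item()
for n,u,v,h in [('plate rear',315,212,.151),('tongueL',138,522,.155),('finR',380,530,.2),('padL(gone out?)',262,530,.2)]:
    p=onplane(ci,180+u/3.4,40+v/3.4,h); print(n,((RB.T@(p[:2]-O))*1000).round(1))
a=cv2.imread('pics/top0.png').astype(int);b=cv2.imread('pics/t14.png').astype(int)
d=np.abs(a-b).max(2)>45
print([(n,int(d[s].sum())) for n,s in [('newlancet',np.s_[228:268,170:198]),('cassette/tube',np.s_[190:290,255:320]),('bottle',np.s_[118:180,265:305])]])
E
```

```text
plate rear [105.   1.]
tongueL [19.9 52.2]
finR [ 29.  -15.3]
padL(gone out?) [29.  13.7]
[('newlancet', 0), ('cassette/tube', 0), ('bottle', 0)]
```

Plate rear is at 105.0 mm (104.3 when shut at the start), the tongue is back in the rail at 52.2 mm (52.6 then), and the other objects show no change. Handing in.

```bash
python3 - <<'E'
from h import *
st(); close_job()
E
```

```text
t39.10 ee [ 0.565  -0.21    0.2989] bin [20.4 -3.1] F [-0.3  0.6  0.1] gap 55.7mm
the job is handed in; nothing more can be done
```

The job is done and handed in at about 39 s of the 72 s allowed. Both used sharps are in the bin and the shutter is shut and latched.

- **Opening:** I squeezed the release, pulled the shutter to the half-way notch and let go. The measured travel was 54.2 mm, and the latch tongue went back into the rail.
- **Drops:** I turned the used lancet to lie along the bin's y and dropped it through the gap, then dropped the vial. Before closing, the wrist camera showed both in the tub, with the vial standing over the lancet, well below the lid.
- **Closing:** I squeezed again, pushed the shutter to its end stop and released.
    - The plate's rear edge is at 105.0 mm (104.3 mm when shut at the start).
    - The tongue tip is at y 52.2 mm (52.6 mm at the start), so it has latched.
- **Everything else:** The new lancet, bottle, tube and cassette show no change between the first and last top pictures. At hand-in the arm was clear of everything, with the fingertips at 0.30 m.

Two readings disagreed:
- **Used lancet position:** the top camera put it about 4 mm off in y from the wrist camera. I used the wrist camera, and the grasp worked.
- **Squeezed grip width:** it read 22 mm instead of the stated 24 mm, but the shutter moved freely and latched both times.

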